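# Open the bayonet lid of a culture jar and bring its dish carrier to the warming plate

### The job

Open the culture jar: turn its blue lid anticlockwise, without forcing it, until its lugs stand in the slots of the collar, lift it straight off and set it down gently on a clear spot of the bench, right way up. Then lift the carrier with its stack of three dishes out of the jar, keeping it level, and stand it gently, upright and with its whole base, on the warming plate, with the dishes still in it. Do not disturb the bottle, tube, beaker and timer.

Things in the scene. Friction and masses are not known exactly. Their poses are not given: they have to be found in the camera images.
- culture_jar: Round culture jar, fixed: dark foot 120 mm across (two gas taps stick out 20 mm), clear wall, light grey collar 116 mm across, top at 78 mm. Origin under its centre, z up. Inside 80 mm wide, floor at z = 10 mm. The lid sits on a ledge at z = 64 mm, its lugs under an inward flange (z 73 to 78 mm, inner radius 46.5 mm): 2 mm play upward, 2.5 mm sideways.
- slot (a point): Middle of one slot in the collar's flange, 51 mm from the jar's axis in its +x direction, at the collar's top (z = 78 mm). Three slots, each 52 degrees wide and open upward, at 0, 120 and 240 degrees from the jar's +x axis; a green tick outside marks each. Stops let the lid turn only from 58 degrees clockwise of the slots (shut) to 10 degrees anticlockwise past them.
- jar_lid: Loose lid, about 0.22 kg: blue ring 88 mm across, 7 mm high, three blue lugs out to radius 52 mm, clear dome, blue top, blue bar handle 74 mm long along lid x, 16 mm thick along lid y, z 40 to 70 mm. Origin at the centre of the ring's underside, z up: 64 mm above the jar's origin when on it. Starts shut, its x axis 43 to 54 degrees clockwise (from above) of the jar's; turns easily.
- lug (a point): Outer end of the lid's lug in its +x direction, 52 mm from its axis, 7 mm above its underside. Three lugs, each 30 degrees wide with a white line on top, at 0, 120 and 240 degrees. With the x axes of lid and jar agreeing within 10 degrees the lugs stand in the slots and the lid lifts straight off.
- lid_grip (a point): Point on the lid's axis inside the bar handle, 62 mm above the lid's origin (8 mm below the handle's top): TCP height for gripping it across its 16 mm.
- dish_carrier: Loose dish carrier, about 0.16 kg: round steel plate 72 mm across, 4 mm thick, two wire posts, a wire bail and on top a black grip, 46 mm long along carrier y, 14 mm thick along carrier x, z 62 to 86 mm. Origin at the centre of its underside, z up. Starts on the jar's inner floor within 3 mm of the middle, any yaw; the grip then stands up to 18 mm above the collar, under the dome.
- carrier_grip (a point): Point on the carrier's axis inside the black grip, 78 mm above the carrier's origin (8 mm below the grip's top): TCP height for gripping it across its 14 mm.
- warm_plate: Warming plate, fixed: light grey housing, 150 mm along its x axis, 140 mm along its y axis, 21 mm high, with a flat black top. Origin at the centre of its underside; the top is at z = 21 mm.
- dish_1: Clear plastic culture dish, 59 mm across, 13 mm high, loose, number 1 from below of the three stacked between the carrier's wires. Origin at the centre of its underside, z up.
- dish_2: Clear plastic culture dish, 59 mm across, 13 mm high, loose, number 2 from below of the three stacked between the carrier's wires. Origin at the centre of its underside, z up.
- dish_3: Clear plastic culture dish, 59 mm across, 13 mm high, loose, number 3 from below of the three stacked between the carrier's wires. Origin at the centre of its underside, z up.
- clear_bench (a point): Point on the bench top in the middle of the work area. The bench is free of fixed equipment for x from 0.35 to 0.56 m and y from -0.14 to 0.33 m, and behind that (x to 0.69 m) for y from 0.18 to 0.33 m; jar, plate and bystanders stand in this area, the lid must find room between or behind them.
- bottle_medium: Bystander: glass bottle with blue screw cap and pink content, 55 mm across, 110 mm high, stands near the wall on the left. Origin under its centre.
- spare_tube: Bystander: standing plastic tube with orange screw cap, 34 mm across, 114 mm high, near the wall on the left. Origin under its centre.
- timer: Bystander: white countdown timer, 62 x 66 x 25 mm, at the front left. Origin under its centre.
- beaker: Bystander: small clear beaker, 46 mm across, 57 mm high, at the front right. Origin under its centre.

How it is judged:
By the outcome, as a careful person would: the job done as asked, in the order asked, and still so for the second after the job is handed in, with the robot touching nothing.
It also fails if it takes over 58 s, if anything falls off the work surface, if the arm or the gripper's body presses on something with over 40 N, if the wrist force passes 120 N, or if a joint passes its speed limit or range.

### The arm

A 6-joint arm with a two-finger parallel gripper is mounted at the origin on a cart in front of the work surface, level with it; the furniture and walls round the work are solid. World frame = base frame: x ahead of the robot, y to its left, z up, the work surface at z = 0. Lengths are in m, angles in rad, forces in N, time in s.
With the tool pointing down it reaches from about 0.275 to 0.875 m from the base axis. Payload 12.5 kg.
Tool frame: the origin (TCP) lies between the finger pads, 19 mm behind the fingertips; this is the grasp point; z points along the fingers, y is the line along which they close (so a half turn about z gives the same grasp; the last joint's range is limited). The gripper opens to 85 mm and grips with 20 to 120 N. Pads are 22 mm wide; open, the fingers measure 114 mm over their backs; the gripper's body (76 mm by 85 mm) begins 54 mm behind the grasp point. The pads swing forward as they close: fully open they stand 13 mm farther back than shut.
Start: joints at [-0.085, 0.351, 1.652, -0, 1.139, -0.085], TCP at [0.55, 0, 0.25] pointing down, gripper open.
Joint ranges: [-2.75, 2.75], [-0.79, 2.1], [0.01, 2.65], [-1.57, 4.71], [0.07, 3.14], [-2.87, 2.87]. Speed limits (rad/s): [2.22, 2.22, 2.79, 3.14, 3.14, 3.14].

### API

Orientations are given as a 3x3 rotation matrix whose columns are the frame's x, y, z axes.
In Python, from bench import manip gives the robot as it stands. Calls block until the motion is done:
- manip.move_ptp(position, orientation): joint-space move of the TCP to a pose.
- manip.move_l(position, attitude=None, max_speed=0.15): straight line of the TCP; attitude=None keeps the orientation; max_speed is the mean speed in m/s.
- manip.move_j(angles): joint-space move.
- manip.set_gripper(opening, effort=None): opening from 0.0 (shut) to 1.0 (fully open); effort is the grip in N (None keeps the last); returns when the fingers have stopped.
- manip.dwell(seconds).
- manip.inverse_kinematics(position, orientation): joint angles nearest the present ones, or None.
- manip.grab_frame(name): name is "scene" or "side" or "wrist"; returns (picture, depth): 384x512x3 uint8, red, green, blue; 384x512 float32, m along the optical axis (not along the pixel's ray), 0 where there is no reading.
- manip.get_calibration(name): a dict with "camera_matrix" (3x3 intrinsics, pixels), "k1" (the pictures are not rectified: a ray, as slopes to the right and down, at radius r is drawn at 1 + k1 r^2 times it, then the intrinsics apply), "R" (3x3) and "t" (3): a world point X has camera coordinates R X + t. Camera axes: x right, y down, z forward; pixel columns grow to the right and rows downward; lengths in m; the calibration is good to about 2 mm. A picture is of the moment at which its call begins: read the wrist's pose just before it. get_calibration takes no time and is no camera call; for the wrist camera it gives the pose at the moment of the call.
A pose or a line that the arm cannot do raises manip.Unreachable and nothing moves.
- manip.sign_off(): hands the job in; it is judged then, once.
Trained networks look in the newest picture that a camera, given by its name, has taken for a name from the list of things; names that differ only in an ending like _2 or _b are one class to them, and where a whole thing is asked for, a point or a joint stands for the part that bears it (a point fixed in the world has none). Each returns a list of dicts, best first, with "confidence" (0 to 1); they miss things now and then, are a little off and sometimes report something else, mostly with a low value. They report only what shows in the picture. A call takes as long as a camera call.
- manip.look_for(camera, name): "at" ([x, y, z] in m, in world coordinates, good to about 4 mm: the middle of the surface that is visible of it).
Readings, each from a call of its own:
- manip.current_time(): time.
- manip.current_qpos(): joint angles.
- manip.current_joint_vel(): joint speeds.
- manip.current_joint_torque(): joint torques, N m.
- manip.current_ee_pos(): TCP position.
- manip.current_tcp_rot(): TCP orientation.
- manip.current_force(): force on the tool from outside, world axes, zero at the start.
- manip.current_ft_torque(): the same for the moment, N m.
- manip.current_grip_width(): opening from 0.0 (shut) to 1.0 (fully open).
- manip.current_grip_force(): force on a finger pad.
Only numpy, scipy, OpenCV 4.12 (cv2) and the standard library are available. Lean on these libraries where they do the work, as an engineer would, in place of code of your own. Each camera call takes 0.05 s, during which the arm holds its last target. There are 200 camera calls.

## Working session

There is one attempt and no reset: what is moved stays moved. The work goes in short steps, each a Python script; the robot and the scene stay as the last script left them, time stands still between calls to the robot, and variables do not carry over. Pictures are saved under pics/ and viewed, at most 10 in all, crops included, and the job is handed in when it is done.

```bash
ls; mkdir -p pics; cat > h.py <<'E'
import numpy as np, cv2
from bench import manip
def pix2world(cal,u,v,d):
    K=cal["camera_matrix"];K=np.array(K)
    x=(u-K[0,2])/K[0,0];y=(v-K[1,2])/K[1,1]
    xd,yd=x,y
    for _ in range(8):
        s=1+cal["k1"]*(x*x+y*y); x=xd/s;y=yd/s
    P=np.stack([x*d,y*d,d*np.ones_like(x)],-1)
    return (P-np.array(cal["t"]))@np.array(cal["R"])
def cloud(name):
    cal=manip.get_calibration(name); im,d=manip.grab_frame(name)
    v,u=np.mgrid[0:d.shape[0],0:d.shape[1]].astype(float)
    W=pix2world(cal,u,v,d); W[d==0]=np.nan
    return im,d,W
def save(im,f): cv2.imwrite(f,im[:,:,::-1])
def down(yaw):
    # tool x axis at yaw+..., tool y (closing) at angle yaw from world x
    c,s=np.cos(yaw),np.sin(yaw)
    y=np.array([c,s,0]);z=np.array([0,0,-1.]);x=np.cross(y,z)
    return np.stack([x,y,z],1)
E
python3 - <<'E'
from h import *
print(manip.current_tcp_rot(),manip.current_time())
for n in ["scene","side","wrist"]:
    im,d,W=cloud(n); save(im,f"pics/{n}0.png"); np.savez(f"{n}0.npz",im=im,d=d,W=W)
    for o in ["culture_jar","slot","jar_lid","lug","lid_grip","warm_plate","bottle_medium","spare_tube","timer","beaker","dish_carrier"]:
        r=manip.look_for(n,o); print(n,o,[(np.round(a["at"],3).tolist(),round(a["confidence"],2)) for a in r[:4]])
E
python3 -c "
import cv2,numpy as np
a=[cv2.imread(f'pics/{n}0.png') for n in ('scene','wrist')]
cv2.imwrite('pics/m0.png',cv2.resize(np.vstack(a),(533,600)) if 0 else cv2.resize(np.hstack(a),(800,300)))"
```

```text
pics
[[ 4.94135214e-05  9.99999314e-01 -1.17043237e-03]
 [ 9.99999992e-01 -4.92795422e-05  1.14498400e-04]
 [ 1.14440643e-04 -1.17043802e-03 -9.99999308e-01]] 0.0
scene culture_jar [([0.422, 0.178, 0.028], 0.95), ([0.433, 0.199, 0.105], 0.69)]
scene slot [([0.423, 0.174, 0.028], 0.91)]
scene jar_lid [([0.432, 0.202, 0.106], 0.74), ([0.445, 0.342, 0.075], 0.4), ([0.37, 0.347, 0.021], 0.36)]
scene lug [([0.428, 0.198, 0.104], 0.6)]
scene lid_grip [([0.432, 0.201, 0.105], 0.97)]
scene warm_plate [([0.433, -0.042, 0.019], 0.92)]
scene bottle_medium [([0.449, 0.341, 0.073], 0.94)]
scene spare_tube [([0.514, 0.35, 0.079], 0.55)]
scene timer []
scene beaker [([0.37, -0.173, 0.04], 0.82)]
scene dish_carrier []
side culture_jar [([0.475, 0.193, 0.03], 0.66)]
side slot [([0.475, 0.19, 0.035], 0.8), ([0.464, 0.347, 0.066], 0.54)]
side jar_lid [([0.455, 0.208, 0.101], 0.9)]
side lug [([0.452, 0.204, 0.101], 0.69)]
side lid_grip [([0.452, 0.208, 0.106], 0.77)]
side warm_plate [([0.448, -0.036, 0.021], 0.92)]
side bottle_medium [([0.465, 0.346, 0.067], 0.64), ([0.37, -0.174, 0.033], 0.43)]
side spare_tube [([0.519, 0.354, 0.075], 0.67)]
side timer [([0.379, 0.355, 0.021], 0.65)]
side beaker [([0.371, -0.17, 0.033], 0.58)]
side dish_carrier [([0.449, -0.035, 0.022], 0.23)]
wrist culture_jar [([0.452, 0.165, 0.059], 0.87), ([0.436, -0.025, 0.026], 0.28)]
wrist slot [([0.451, 0.166, 0.057], 0.69)]
wrist jar_lid [([0.437, 0.177, 0.068], 0.4)]
wrist lug []
wrist lid_grip [([0.443, 0.177, 0.072], 0.57)]
wrist warm_plate [([0.436, -0.023, 0.023], 0.58)]
wrist bottle_medium []
wrist spare_tube []
wrist timer [([0.438, 0.176, 0.068], 0.63), ([0.453, 0.167, 0.056], 0.23)]
wrist beaker []
wrist dish_carrier []
```

View pics/scene0.png

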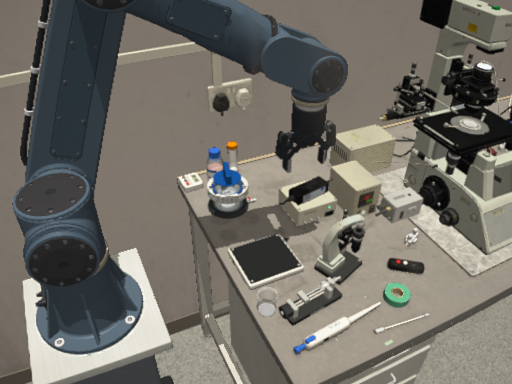

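View pics/wrist0.png

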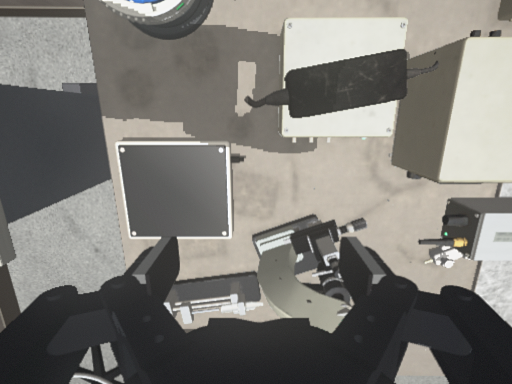

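The scene view shows the jar at about (228,190) with the bottle and tube behind it, the plate at (265,258) and the beaker at (267,300). The wrist view shows the plate at (175,190) and only the jar's edge at (160,0), so I'll move the wrist over the jar.

```bash
python3 - <<'E'
from h import *
R=down(0.0); print(R)
for p in [(0.47,0.12,0.38),(0.47,0.14,0.33),(0.47,0.12,0.30)]:
    if manip.inverse_kinematics(p,R) is not None: break
print(p); manip.move_ptp(p,R)
im,d,W=cloud("wrist"); save(im,"pics/w1.png"); np.savez("w1.npz",im=im,d=d,W=W)
for o in ["culture_jar","slot","jar_lid","lug","lid_grip","timer","bottle_medium","spare_tube"]:
    r=manip.look_for("wrist",o); print(o,[(np.round(a["at"],3).tolist(),round(a["confidence"],2)) for a in r[:4]])
print(manip.current_time())
hsv=cv2.cvtColor(im,cv2.COLOR_RGB2HSV)
blue=(hsv[...,0]>100)&(hsv[...,0]<130)&(hsv[...,1]>140)&(hsv[...,2]>60)
green=(hsv[...,0]>45)&(hsv[...,0]<85)&(hsv[...,1]>100)&(hsv[...,2]>60)
z=W[...,2]
for nm,m in [("bluetop",blue&(z>0.127)&(z<0.14)),("bluering",blue&(z>.062)&(z<0.076))]:
    P=W[m]; print(nm,m.sum(),P.min(0) if m.sum() else 0,P.max(0) if m.sum() else 0,P.mean(0) if m.sum() else 0)
n,l,s,c=cv2.connectedComponentsWithStats(green.astype(np.uint8))
for i in range(1,n):
    if s[i,4]>3: print("green",c[i].round(),s[i,4],np.nanmean(W[l==i],0).round(4))
E
```

```text
[[-0.  1.  0.]
 [ 1.  0.  0.]
 [ 0.  0. -1.]]
(0.47, 0.12, 0.38)
culture_jar [([0.443, 0.218, 0.078], 0.67)]
slot [([0.447, 0.222, 0.077], 0.95)]
jar_lid [([0.443, 0.216, 0.103], 0.84)]
lug [([0.438, 0.214, 0.105], 0.73), ([0.446, 0.221, 0.075], 0.54)]
lid_grip [([0.444, 0.22, 0.107], 0.64)]
timer [([0.372, 0.341, 0.016], 0.76)]
bottle_medium [([0.455, 0.329, 0.048], 0.72)]
spare_tube [([0.521, 0.351, 0.019], 0.66)]
3.05
bluetop 462 [0.42713907 0.19022654 0.12869805] [0.4514156  0.23853948 0.1357417 ] [0.43881418 0.21571531 0.13303638]
bluering 14 [0.41940752 0.17390869 0.06970527] [0.48239918 0.23301009 0.07114645] [0.47124383 0.21008781 0.07040748]
```

View pics/w1.png

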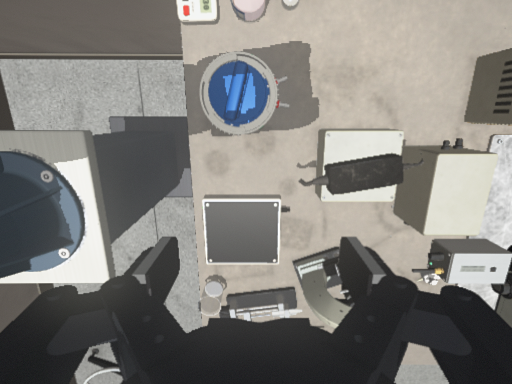

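The jar is at about pixel (239,93) with its taps on the right. There is clear bench to its right, around (370,80), for the lid. Next I'll take a closer look.

```bash
python3 - <<'E'
from h import *
cal=manip.get_calibration("wrist"); R=np.array(cal["R"]);t=np.array(cal["t"])
C=-R.T@t; print(C, R[2], manip.current_ee_pos())
off=C-manip.current_ee_pos()
# camera 0.22 m above lid top, jar at optical axis
target=np.array([0.442,0.215,0.09]); h=0.24
Cn=target-R[2]/abs(R[2,2])*h
p=Cn-off; print(p)
manip.move_ptp(p,down(0.0))
im,d,W=cloud("wrist"); save(cv2.resize(im,(768,576)),"pics/w2.png"); np.savez("w2.npz",im=im,d=d,W=W)
E
```

```text
[0.47023837 0.19023118 0.50320316] [-8.38686603e-04 -2.79354990e-01 -9.60187526e-01] [0.47012571 0.11978071 0.37970096]
[0.44209698 0.21437464 0.2064978 ]
```

View pics/w2.png

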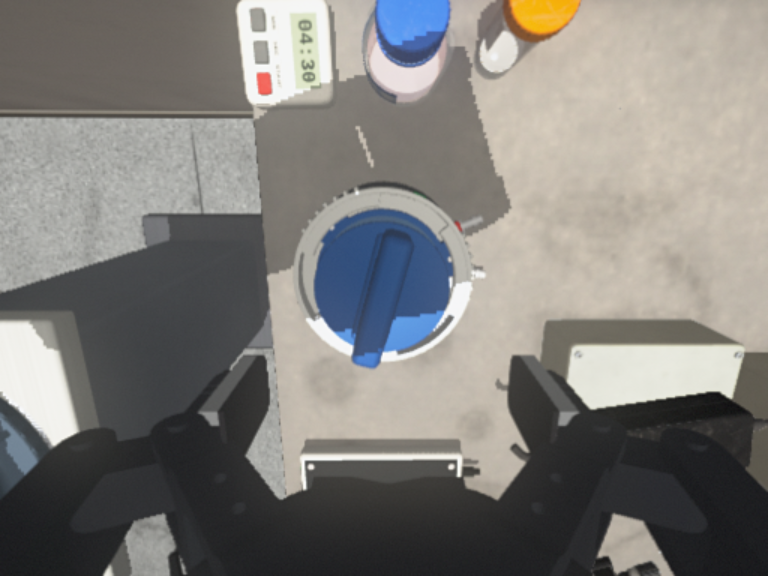

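The lid fills the view centre: the handle runs from (366,360) to (400,235), about 75° in world terms, and the taps are on the right. Now I'll build a polar map of collar heights to find the slots and the axis.

```bash
python3 - <<'E'
from h import *
from scipy.optimize import least_squares
D=np.load("w2.npz");im,W=D["im"],D["W"];z=W[...,2]
hsv=cv2.cvtColor(im,cv2.COLOR_RGB2HSV)
near=np.hypot(W[...,0]-.442,W[...,1]-.215)<.075
# handle top
blue=(hsv[...,0]>100)&(hsv[...,0]<130)&(hsv[...,1]>120)
m=near&blue&(z>.129)&(z<.141); P=W[m]
(c,s,a)=cv2.minAreaRect((P[:,:2]*1000).astype(np.float32)); print("handle",c,s,a,np.median(P[:,2]),m.sum())
q=P[:,:2]-P[:,:2].mean(0); w,v=np.linalg.eigh(q.T@q); print("axis deg",np.degrees(np.arctan2(v[1,1],v[0,1]))%180)
# collar
m=near&(z>.074)&(z<.082)&(hsv[...,1]<60); P=W[m]; print("collar z",np.median(P[:,2]),m.sum())
# outer edge per angle
c0=np.array([.442,.215])
for it in range(4):
    r=np.hypot(*(P[:,:2]-c0).T); th=np.degrees(np.arctan2(P[:,1]-c0[1],P[:,0]-c0[0]))
    b=(th//5).astype(int); E=np.array([P[b==k][np.argsort(r[b==k])[int(.97*(b==k).sum())-1],:2] for k in np.unique(b) if (b==k).sum()>5])
    f=least_squares(lambda p:np.hypot(E[:,0]-p[0],E[:,1]-p[1])-p[2],[*c0,.058],loss="soft_l1",f_scale=.001); c0=f.x[:2]
print("collar fit",f.x,len(E))
r=np.hypot(W[...,0]-c0[0],W[...,1]-c0[1]);th=np.degrees(np.arctan2(W[...,1]-c0[1],W[...,0]-c0[0]))%360
# orthorectified height profile r 48..54 mm
for k in range(0,360,6):
    mm=near&(r>.048)&(r<.0545)&(th>=k)&(th<k+6)&(z>.05)
    print(k,mm.sum(),(1000*np.nanmedian(z[mm])).round(1) if mm.any() else None,np.median(hsv[mm],0) if mm.any() else None,end=" | ")
# topdown polar picture
A=np.zeros((600,600,3),np.uint8)
cal=manip.get_calibration("wrist");K=np.array(cal["camera_matrix"])
yy,xx=np.mgrid[0:600,0:600]; X=np.stack([c0[0]+(xx-300)/300*.075,c0[1]-(yy-300)/300*.075,np.full(xx.shape,.074)],-1)
Xc=X@np.array(cal["R"]).T+np.array(cal["t"]); sx=Xc[...,0]/Xc[...,2];sy=Xc[...,1]/Xc[...,2]; g=1+cal["k1"]*(sx**2+sy**2)
A=cv2.remap(im,(K[0,0]*sx*g+K[0,2]).astype(np.float32),(K[1,1]*sy*g+K[1,2]).astype(np.float32),cv2.INTER_CUBIC)
save(A,"pics/top2.png")
E
```

```text
handle (439.2062072753906, 218.3508758544922) (72.30616760253906, 15.973369598388672) 74.8270263671875 0.13317395154278655 1625
axis deg 75.9611682466142
collar z 0.07739597566489576 2527
collar fit [0.43903344 0.21750538 0.05737326] 68
0 106 238.9 [ 30.   14.  138.5] | 6 1240 244.2 [42.5  6.  49. ] | 12 36 77.2 [ 24.  14. 186.] | 18 39 77.3 [ 24.  15. 187.] | 24 38 77.5 [ 24.  14. 187.] | 30 38 77.5 [ 24.  15. 187.] | 36 56 75.6 [ 23.   15.  184.5] | 42 38 63.9 [ 24.  14. 187.] | 48 35 63.5 [ 24.  15. 187.] | 54 37 63.5 [ 24.  14. 187.] | 60 34 63.5 [ 24.  15. 187.] | 66 32 63.6 [ 24.  15. 186.] | 72 35 63.5 [ 24.  15. 186.] | 78 35 63.4 [ 24.  14. 185.] | 84 32 63.6 [ 24.   15.  184.5] | 90 44 77.2 [ 24.  14. 183.] | 96 43 77.6 [ 24.  14. 183.] | 102 43 77.4 [ 24.  14. 182.] | 108 42 77.6 [ 24.  14. 181.] | 114 40 77.8 [ 24.  15. 181.] | 120 43 77.5 [ 24.  14. 180.] | 126 41 77.4 [ 24.  14. 179.] | 132 40 77.3 [ 25.  14. 178.] | 138 37 77.6 [ 22.  14. 178.] | 144 41 77.6 [ 25.  15. 177.] | 150 40 77.4 [ 23.  14. 177.] | 156 29 77.6 [ 24.  16. 177.] | 162 38 64.1 [ 25.  14. 172.] | 
[... 284 characters left out ...]
| 222 26 77.6 [105.   1. 247.] | 228 23 77.5 [105.   1. 247.] | 234 20 77.6 [103.5   1.  247. ] | 240 18 77.6 [ 95.   1. 247.] | 246 4 77.7 [ 45.    1.5 253.5] | 252 0 None None | 258 0 None None | 264 0 None None | 270 16 78.0 [100.    3.  246.5] | 276 14 77.1 [103.5   4.  246.5] | 282 4 73.6 [ 69.   33.5 133. ] | 288 5 72.9 [110.  15. 119.] | 294 8 72.9 [ 55.    6.5 116. ] | 300 14 72.3 [ 30.   7. 116.] | 306 10 69.6 [ 37.5   7.  122.5] | 312 18 65.6 [105.5   7.5 201. ] | 318 14 63.3 [ 66.5   4.  243.5] | 324 19 64.1 [ 30.   4. 243.] | 330 22 77.4 [120.   1. 247.] | 336 35 77.5 [120.   1. 247.] | 342 221 222.6 [30. 16. 58.] | 348 57 77.9 [113.   2. 247.] | 354 38 77.3 [ 28.5   5.  218.5] |
```

View pics/top2.png

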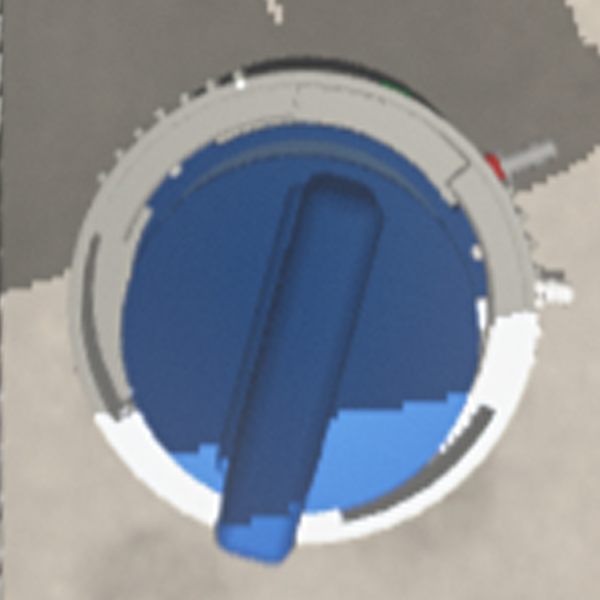

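The flange slots show as gaps centred near 64.5°, 184.5° and 304.5°, with a green tick at (398,88), about 65°. Only handle direction 255.4° fits the stated 43–54° range. So the lid needs about +49° of turn around (0.439, 0.218). Next I'll check the set-down spot and the IK, then grip the handle and turn the lid.

```bash
python3 - <<'E'
from h import *
W=np.load("w1.npz")["W"]
for c in [(.60,.26),(.61,.265),(.58,.26)]:
    m=np.hypot(W[...,0]-c[0],W[...,1]-c[1])<.08; print(c,m.sum(),np.nanmax(W[m][:,2]),np.nanmin(W[m][:,2]))
c=np.array([.439,.218])
ya0=np.radians(75.4-90); 
for off in (0,49): 
  for z in (.126,.226): print(np.round(manip.inverse_kinematics([*c,z],down(ya0+np.radians(off))),2))
manip.set_gripper(0.6,40)
manip.move_ptp([*c,.20],down(ya0))
im,d,Wn=cloud("wrist")
manip.move_l([*c,.126],max_speed=.08)
f0=np.array(manip.current_force()); print("f0",f0)
manip.set_gripper(0.0,40)
print(manip.current_grip_width(),manip.current_grip_force(),manip.current_force(),manip.current_ft_torque(),manip.current_time())
for a in range(7,50,7):
    manip.move_ptp([*c,.126],down(ya0+np.radians(a)))
    print(a,np.round(manip.current_force(),1),np.round(manip.current_ft_torque(),2),manip.current_grip_width())
    if abs(manip.current_ft_torque()[2])>1.5: break
print(manip.current_ee_pos(),manip.current_time())
E
```

```text
(0.6, 0.26) 7498 0.0027641512661529897 -0.003959177088675565
(0.61, 0.265) 7578 0.0026965021243371403 -0.003959177088675565
(0.58, 0.26) 7493 0.012935079953053734 -0.003959177088675565
[ 0.37  0.42  1.91 -0.    0.81  0.62]
[ 0.37  0.27  1.83 -0.    1.04  0.62]
[ 0.37  0.42  1.91 -0.    0.81 -0.23]
[ 0.37  0.27  1.83 -0.    1.04 -0.23]
f0 [0.28741341 0.35377427 0.16394382]
0.18126957866909776 39.89660203456879 [-1.15062285  0.17924297  5.27009052] [-0.05488553  0.15681665 -0.08253907] 6.2417
7 [-0.6 -0.5  5.6] [-0.    0.06  0.26] 0.18155839358923684
14 [0.  0.1 5.5] [0.01 0.05 0.13] 0.17726110129404674
21 [ 0.4 -0.9  5.5] [-0.01  0.03  0.11] 0.18153028613578998
28 [0.7 0.5 6.2] [0.03 0.06 0.13] 0.18022186600564657
35 [0.3 0.  4.7] [0.02 0.04 0.15] 0.18357612000499562
42 [0.1 0.7 4.8] [0.05 0.06 0.14] 0.17630455984659768
49 [0.3 0.7 4.9] [-0.05  0.08  0.18] 0.1798824167246791
[0.43938277 0.21814005 0.12641459] 7.9917
```

The lid turned freely, with about 0.15 N m of moment. I'll lift carefully in steps, watching the force.

```bash
python3 - <<'E'
from h import *
c=np.array([.439,.218]); ok=True
for dz in (.003,.006,.010,.016,.022):
    manip.move_l([*c,.126+dz],max_speed=.03)
    f=np.array(manip.current_force()); print(dz,np.round(f,1),np.round(manip.current_ft_torque(),2))
    if f[2]<-9: ok=False;break
print(ok,manip.current_time())
if ok:
    manip.move_l([*c,.236],max_speed=.12)
    manip.dwell(.2)
    print(np.round(manip.current_force(),1),manip.current_grip_width())
    im,d,W=cloud("scene"); im2,_,_=cloud("side")
    save(np.hstack([im[120:270,150:350],im2[100:250,150:350]]) if 0 else cv2.resize(np.hstack([im,im2]),(800,300)),"pics/lift.png")
E
```

```text
0.003 [ 0.3 -0.  -2.4] [ 0.01 -0.01 -0.07]
0.006 [ 0.2  0.1 -2.7] [-0.05 -0.01 -0.05]
0.01 [ 0.  -0.1 -2.9] [ 0.04  0.02 -0.01]
0.016 [-0.3 -0.5 -1.8] [-0.05 -0.02  0.  ]
0.022 [ 0.7  0.3 -2.3] [ 0.05  0.01 -0.02]
True 9.475
[-0.7 -0.7 -2.4] 0.17917980504719114
```

View pics/lift.png

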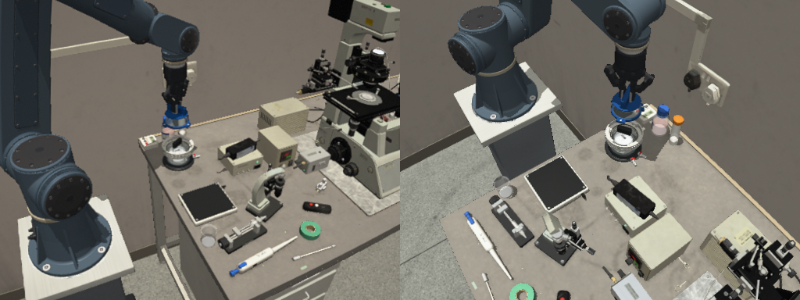

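The lid hangs free in the gripper, and the jar stands open with the carrier in it. I'll carry the lid to (0.605, 0.262) and lower it with force sensing.

```bash
python3 - <<'E'
from h import *
s=np.array([.605,.262])
manip.move_l([*s,.236],max_speed=.15)
manip.move_l([*s,.075],max_speed=.10); manip.dwell(.15)
fb=np.mean([manip.current_force()[2] for _ in range(5)]); print("base",fb)
z=.067
while z>.057:
    manip.move_l([*s,z],max_speed=.02)
    f=manip.current_force()[2]
    if f-fb>2.5: break
    z-=.001
print("contact",z,f,manip.current_ee_pos())
manip.set_gripper(0.5); print(np.round(manip.current_force(),1))
manip.move_l([*s,.17],max_speed=.12)
print(manip.current_time())
# view jar from above: camera centred
off=np.array([0,.0705,.1235]); h=.26
for o,C in [("j",np.array([.439,.218,.08]))]:
    p=C-np.array([-.0008,-.279,-.96])/.96*h-off
    manip.move_ptp(p,down(0.0))
    im,d,W=cloud("wrist"); save(cv2.resize(im,(768,576)),"pics/w3.png"); np.savez("w3.npz",im=im,d=d,W=W)
    for n in ("carrier_grip","dish_carrier","jar_lid","lid_grip"):
        r=manip.look_for("wrist",n); print(n,[(np.round(a["at"],3).tolist(),round(a["confidence"],2)) for a in r[:3]])
print(manip.current_time())
E
```

```text
base -2.91869351483002
contact 0.062 4.685022849858096 [0.60514825 0.26206619 0.0624686 ]
[0.3 0.1 0.2]
17.0833
carrier_grip [([0.435, 0.229, 0.092], 0.61)]
dish_carrier [([0.437, 0.22, 0.095], 0.76)]
jar_lid [([0.594, 0.265, 0.039], 0.84)]
lid_grip [([0.592, 0.267, 0.039], 0.79)]
18.075
```

View pics/w3.png

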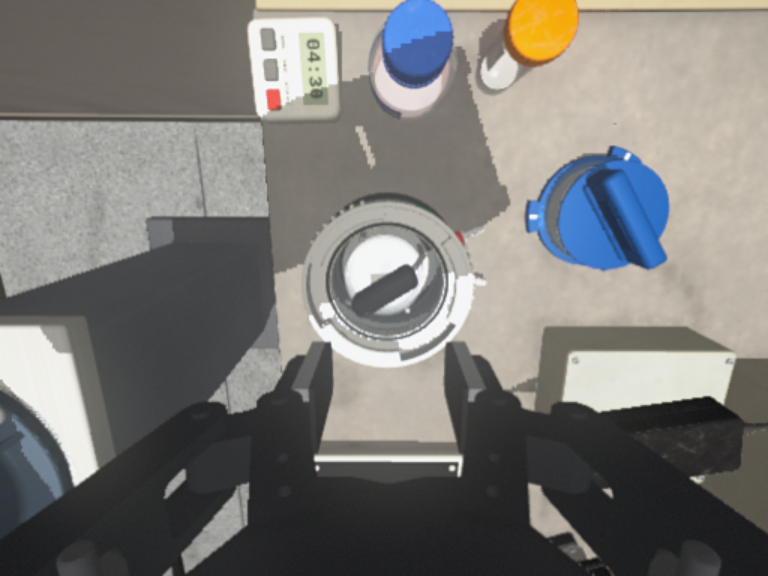

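The lid stands upright on clear bench at (605,210), and the open jar shows the carrier's black grip at (386,290). Next I'll compute the grip pose and the plate pose.

```bash
python3 - <<'E'
from h import *
D=np.load("w3.npz");im,W=D["im"],D["W"];z=W[...,2]
hsv=cv2.cvtColor(im,cv2.COLOR_RGB2HSV)
m=(np.hypot(W[...,0]-.439,W[...,1]-.218)<.035)&(z>.090)&(z<.105)&(hsv[...,2]<90)
P=W[m]; print(m.sum(),cv2.minAreaRect((P[:,:2]*1000).astype(np.float32)),np.percentile(z[m],[5,50,95]),P.mean(0))
q=P[:,:2]-P[:,:2].mean(0); w,v=np.linalg.eigh(q.T@q); print("axis",np.degrees(np.arctan2(v[1,1],v[0,1]))%180)
t=np.hypot(W[...,0]-.605,W[...,1]-.262)<.06
hb=t&(z>.060)&(z<.075); print("lid handle",cv2.minAreaRect((W[hb][:,:2]*1000).astype(np.float32)),np.median(z[hb]))
for f in ("wrist0.npz","w1.npz"):
    W=np.load(f)["W"];im=np.load(f)["im"];z=W[...,2]
    m=(abs(W[...,0]-.437)<.11)&(abs(W[...,1]+.035)<.105)&(z>.0155)&(z<.026)
    n,l,s,c=cv2.connectedComponentsWithStats(m.astype(np.uint8)); i=1+np.argmax(s[1:,4]); P=W[l==i]
    print(f,s[i],cv2.minAreaRect((P[:,:2]*1000).astype(np.float32)),np.median(P[:,2]),np.percentile(P,1,0),np.percentile(P,99,0))
E
```

```text
383 ((437.53997802734375, 219.42031860351562), (44.69685745239258, 12.850460052490234), 31.558500289916992) [0.0915466  0.09472491 0.09623722] [0.43493218 0.21911091 0.0944041 ]
axis 32.75118254467077
lid handle ((604.2962646484375, 261.9890441894531), (16.01053237915039, 72.62921905517578), 34.33285903930664) 0.06890562558720034
wrist0.npz [  116   141   116    98 10479] ((437.8172302246094, -33.16621398925781), (150.7086181640625, 138.2454071044922), 0.030849367380142212) 0.020350994403362185 [ 0.36484522 -0.09969776  0.01656331] [0.5096339  0.0357008  0.02215003]
w1.npz [ 202  198   79   67 4982] ((436.3438720703125, -33.564125061035156), (141.05555725097656, 149.13607788085938), 89.96011352539062) 0.020261350468799157 [ 0.36386    -0.10079918  0.01613025] [0.50881611 0.03625583 0.02231937]
```

The grip is at (0.4377, 0.2192) with its axis at 32° and its top at 0.095 m, as expected. The plate is at (0.437, -0.033), axis-aligned. I'll grip and lift the carrier.

```bash
python3 - <<'E'
from h import *
c=np.array([.4377,.2192]); R=down(np.radians(32.2-90))
manip.set_gripper(0.42,40)
manip.move_ptp([*c,.16],R)
manip.move_l([*c,.0885],max_speed=.06)
print(np.round(manip.current_force(),1)); manip.set_gripper(0.0,40)
print(manip.current_grip_width(),manip.current_grip_force(),np.round(manip.current_force(),1),np.round(manip.current_ft_torque(),2))
for z in (.092,.105):
    manip.move_l([*c,z],max_speed=.03); print(z,np.round(manip.current_force(),1),np.round(manip.current_ft_torque(),2))
manip.move_l([*c,.205],max_speed=.06); manip.dwell(.2)
print(np.round(manip.current_force(),1),np.round(manip.current_ft_torque(),2),manip.current_grip_width(),manip.current_time())
im,d,W=cloud("scene"); im2,d2,W2=cloud("side")
cal=manip.get_calibration("side")
def proj(n,X):
    cal=manip.get_calibration(n);K=np.array(cal["camera_matrix"]);p=np.array(cal["R"])@X+cal["t"];return (K@(p/p[2]))[:2].astype(int)
o=[]
for n,i in (("scene",im),("side",im2)):
    u,v=proj(n,np.array([*c,.16])); o.append(cv2.resize(i[max(v-50,0):v+50,u-65:u+65],(390,300),interpolation=cv2.INTER_CUBIC))
save(np.hstack(o),"pics/car.png")
E
```

```text
[-0.2 -0.1  0.1]
0.15423190804244974 43.47669303417206 [ 0.4 -1.2  2.8] [-0.07 -0.03 -0.01]
0.092 [ 0.8  0.3 -2.9] [ 0.03  0.02 -0.01]
0.105 [-0.8 -0.2 -1.7] [-0.03 -0.03 -0.06]
[ 0.7 -0.5 -1.5] [ 0.04 -0.01 -0.01] 0.15253039473176208 23.7917
```

View pics/car.png

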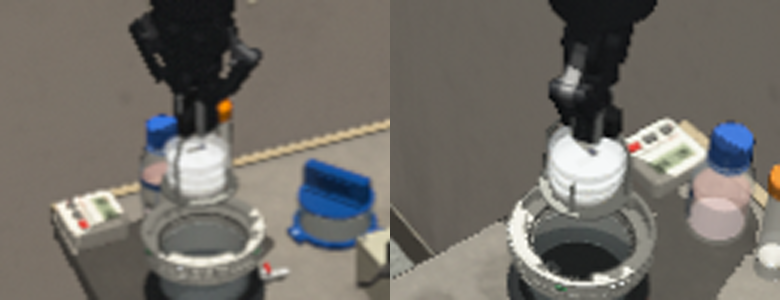

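The carrier hangs level above the jar, at (200,180) in the left crop and (585,175) in the right, with its dishes inside. The lid still stands on the bench. I'll carry the carrier to the plate.

```bash
python3 - <<'E'
from h import *
s=np.array([.437,-.0335])
manip.move_l([*s,.205],max_speed=.08)
manip.move_l([*s,.110],max_speed=.05); manip.dwell(.2)
fb=np.mean([manip.current_force()[2] for _ in range(6)]); print("base",fb)
z=.103
while z>.094:
    manip.move_l([*s,z],max_speed=.015)
    f=np.mean([manip.current_force()[2] for _ in range(3)])
    if f-fb>2.5: break
    z-=.001
print("contact",z,f,np.round(manip.current_ft_torque(),2),manip.current_ee_pos())
manip.set_gripper(0.4); print(np.round(manip.current_force(),1))
manip.move_l([*s,.20],max_speed=.08)
manip.move_ptp([.437,-.13,.27],down(0.0))
im,d,W=cloud("wrist"); im2,_,_=cloud("scene"); print(manip.current_time())
save(np.hstack([cv2.resize(im,(400,300)),cv2.resize(im2[150:350,130:330],(300,300))]),"pics/end.png")
m=(np.hypot(W[...,0]-s[0],W[...,1]-s[1])<.05)&(W[...,2]>.095)&(W[...,2]<.115)
print(m.sum(),cv2.minAreaRect((W[m][:,:2]*1000).astype(np.float32)),np.median(W[m][:,2]))
E
```

```text
base -2.0918326847660063
contact 0.09899999999999999 8.142180585286853 [-0.22  0.53 -0.04] [ 0.43725464 -0.03371477  0.09956582]
[-0.2  0.2  0.2]
34.0333
670 ((436.5952453613281, -34.41706848144531), (45.4966926574707, 14.23855209350586), 32.62842559814453) 0.10590734075296374
```

View pics/end.png

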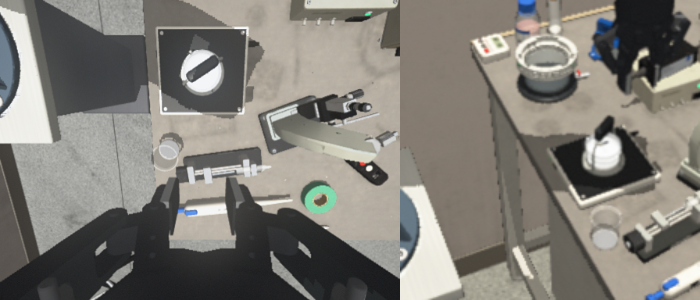

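The carrier stands upright in the middle of the plate at (203,70), dishes inside, grip top at 0.106 m against an expected 0.107 m. The beaker and the other bystanders are where they were, so I'll hand in.

```bash
python3 -c "
from h import *
print(manip.sign_off())"
```

```text
the job is handed in; nothing more can be done
None
```

I handed in the job at about 34 s of the 58 s allowed: the lid is off and standing upright on clear bench, and the carrier with its three dishes stands upright at the centre of the warming plate.

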